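# Clamp the tube rack on the shaker with its draw latch

### The arm

A 6-joint arm with a two-finger parallel gripper is mounted at the origin on the work surface. World frame = base frame: x ahead of the robot, y to its left, z up, the work surface at z = 0. Lengths are in mm, angles in rad, forces in N, time in s.
With the tool pointing down it reaches from about 350 to 975 mm from the base axis. Payload 7.1 kg.
Tool frame: the origin (TCP) lies at the very end of the fingers, on their centre line; the grasp point (between the pads) lies 19 mm behind it (ctrl.tcp_to_grasp is the distance from the TCP to the grasp point, in mm); z points along the fingers, x is the direction in which the jaws open and shut, and the axes are right-handed (so a half turn about z gives the same grasp; the last joint's range is limited). The gripper opens to 88 mm and grips with 3 to 60 N. Pads are 20 mm wide; open, the fingers measure 115 mm over their backs; the gripper's body (75 mm by 178 mm) begins 61 mm behind the grasp point.
Start: joints at [-1.175, 0.423, 1.63, -0, 1.089, -0.019], TCP at [251.894, -571.973, 187.275] pointing down, gripper open.
Joint ranges: [-3, 3], [-0.9, 2.11], [0.09, 2.58], [-1.31, 4.45], [0.11, 2.69], [-2.54, 2.54]. Speed limits (rad/s): [2.39, 2.39, 3.01, 3.14, 3.14, 3.14].

### API

Orientations are given as a rotation vector (axis times angle).
In Python, from workcell import get_obs, viewer, ctrl, masks_of gives the robot as it stands. The module is installed in compiled form; this text tells all that it offers.
- The arm moves only by the shell command python3 -m inch 'ROWS'. ROWS is JSON, a list of rows, each an object of numbers: "tx", "ty", "tz": the shift along the tool's x, y, z in cm; "ax", "ay", "az": the turn, a rotation vector about the tool's x, y, z in degrees; "jaw": the opening, from 0 (shut) to 1 (fully open). In form: [{"tx": .., "ty": .., "tz": .., "ax": .., "ay": .., "az": .., "jaw": ..}, ...]. A call has 1 to 12 rows; each row shifts and turns the commanded pose from where the row before left it, along the tool's axes as they then stand; what a row does not reach is not made up. A row lasts 1/8 s, in which the tool goes at most 62.5 mm and 10.7 degrees, less where a joint would pass 70% of its speed; a pose out of reach is approached as far as the arm can. A call is refused whole if a number of a shift passes 6.25 or a number of a turn 10.7, either way. A call with a gripper value outside its range is refused whole. The fingers move at their own pace and stop on an object; the grip force is fixed at half the most. Time passes only in rows, so rows that do not move let the fingers close. It gives the time, the measured TCP pose, the force and the opening at its end, in the units of the state.
- get_obs(): the state, without advancing time (a new reading comes with each control period).
- viewer.get_image(name): name is "scene" or "top"; returns (picture, depth): 480x640x3 uint8, red, green, blue; 480x640 float32, mm along the optical axis (not along the pixel's ray), 0 where there is no reading.
- viewer.get_calibration(name): a dict with "fx", "fy", "cx", "cy" (pixels), "distortion" ([k1, k2, p1, p2, k3] as OpenCV has them; the pictures are not rectified), "rvec" (rotation vector, rad) and "tvec" (3), from world to camera coordinates, as OpenCV has them. Camera axes: x right, y down, z forward; pixel columns grow to the right and rows downward; lengths in mm; the calibration is good to about 2 mm. A picture is of the moment at which its call begins. get_calibration takes no time and is no camera call.
- ctrl.close_job(): hands the job in, once; it reports no verdict.
Trained networks look in the newest picture that a camera, given by its name, has taken for a name from the list of things; names that differ only in an ending like _2 or _b are one class to them, and where a whole thing is asked for, a point or a joint stands for the part that bears it (a point fixed in the world has none). Each returns a list of dicts, best first, with "score" (0 to 1); they miss things now and then, are a little off and sometimes report something else, mostly with a low value. They report only what shows in the picture. A call takes as long as a camera call. They do not tell look-alikes from the thing itself.
- masks_of(camera, thing): "pixels" (480x640 bool, what is visible of it) and "location" ([column, row] in pixels, amid what is visible of it).
The state is a dict: "t": time; "qpos": joint angles; "qvel": joint speeds; "joint_torque": joint torques, N m; "ee_pos": TCP position; "orientation": TCP orientation; "ft_force": force on the tool from outside, world axes, zero at the start; "moment": the same for the moment, N m; "width": finger opening in mm.
Only numpy, scipy, OpenCV 4.12 (cv2) and the standard library are available. Lean on these libraries where they do the work, as an engineer would, in place of code of your own. Each camera call takes 0.05 s, during which the arm holds its last target. There are 200 camera calls.

### The job

The rack of tubes on the shaker is not clamped yet. Hook the latch's wire loop over the hook of the clamp jaw, so that its cross bar sits in the notch under the hook's lip, then fold the latch's lever back and press it down flat until it locks over centre, drawing the jaw in against the rack. Leave it locked, leave the rack in its bay and do not knock the other things on the bench.

Things in the scene. Friction and masses are not known exactly. Their poses are not given: they have to be found in the camera images.
- shaker: White laboratory shaker, fixed, aluminium deck 280 x 370 mm, deck top 80 mm above the bench. Origin: centre of its underside. x towards its far side, y along the latch from the lever to the jaw's hook, z up; yaw up to 0.3 rad. The latch lies along y at x = +70 mm; the rack on the near side (x -112 to -27 mm), its tube caps 57 mm above the deck.
- lever_hinge (a point): Hinge axis of the latch lever, mid-width, 38 mm above the deck, fixed. Axes as the shaker's: x = hinge axis, y = towards the hook, z up.
- latch_lever (a joint): Lever angle. Steel plate 34 mm wide, 6 mm thick, reaching 107 mm from its hinge. 0 = flat, pointing to -y; 1.57 = upright; 2.3 = leaning to the hook (stop). Starts half raised, 0.55 to 1.0. Slight friction (0.035 N m) keeps it where it is left. With the loop hooked it goes over centre at about 0.26; below that the jaw's spring holds it down on its rest. A few newtons at its end move it.
- lever_end (a point): Point on the lever's centre line 95 mm from the hinge, on the face that is on top when the lever lies flat (7 mm above the hinge axis then) and looks to +y, to the hook, when it is upright: push the lever back and down on this face. Own y axis from the lever's end to the hinge, z out of that face.
- loop_tab (a point): Centre of the black grip tab of the wire loop: 34 mm wide along x, 27 mm along the loop, 12 mm thick, sticking out beyond the cross bar. Pinch it from above across its 34 mm: fingers on its sides pass the 24 mm wide hook, and the loop can turn in them. Nothing lies under its sides down to the deck. Own y axis along the loop away from the lever.
- loop_bar (a point): Middle of the loop's steel cross bar, 6 mm thick, 56 mm long along x; 14.5 mm behind and 4 mm below the tab's centre (loop frame). The bar is 110 mm from the loop's pivot, a point of the lever 22 mm from its hinge. The loop swings freely and falls by its weight; pulling its tab to +y raises the lever. It starts lying on top of the hook, unhooked. Hooked, with the lever upright, it slopes down about 0.2 rad.
- hook (a point): Middle of the hook's notch, where the bar's centre goes; moves with the jaw, axes as the shaker's; at rest 94.6 mm from the hinge, level with it. The notch opens to +y: post 3 mm behind, lip underside 5 mm above, ledge 6 mm below. The lip ends 3 mm beyond (+y), its top 10 mm above; the ledge ends 18 mm beyond. Take the bar over the lip to 10 mm beyond, lower it to the ledge, then back under the lip.
- clamp_jaw (a joint): Travel of the clamp jaw (aluminium cross beam that carries the hook) towards the lever and the rack, in m: 0 = open, sprung; about 0.005 when latched. Sprung back with about 7 N at 0 and 16 N when latched. The beam is 24 mm high, its top 12 mm below the hinge height, and ends 3 mm behind the hook point, so under the tab only the ledge and the deck lie.
- rack: White tube rack with blue-capped tubes, 85 x 163 x 57 mm, loose on the deck between a fence and the jaw. Origin at the centre of its underside. The jaw pushes it up to about 4 mm when clamped.
- timer: White bench timer 60 x 75 x 18 mm lying on the bench close to the shaker's far side. Origin at the centre of its underside. Not to be disturbed.
- pipette: White hand pipette lying on the bench close to the shaker's far side, 225 mm long, 26 mm high. Origin at its underside. Not to be disturbed.
- media_bottle: Glass bottle 84 mm wide, 170 mm tall, left of the shaker. Origin at the centre of its foot. Not to be disturbed.
- small_bottle: Amber bottle 52 mm wide, 110 mm tall, left of the shaker. Origin at the centre of its foot. Not to be disturbed.
- beaker: Glass beaker 80 mm wide, 95 mm tall, right of the shaker. Origin at the centre of its foot. Not to be disturbed.
Things that resemble listed ones, but are neither listed nor needed, are in the scene too. Leave any green or red look-alike of the rack alone.

How it is judged:
By the outcome, as a careful person would: the job done as asked, in the order asked, and still so for the second after the job is handed in, with the robot touching nothing.
It also fails if it takes over 45 s, if anything falls off the work surface, if the arm or the gripper's body presses on something with over 40 N, if the wrist force passes 120 N, or if a joint passes its speed limit or range.

## Working session

There is one attempt and no reset: what is moved stays moved. The work goes in short steps, Python scripts to look and compute and a shell command to move; the robot and the scene stay as the last step left them, time stands still between calls to the robot, and variables do not carry over. Pictures are saved under pics/ and viewed, about 8 in all and at most 12, crops included, and the job is handed in when it is done.

```bash
mkdir -p pics; cat > h.py <<'E'
import numpy as np, cv2
from workcell import get_obs, viewer, ctrl, masks_of
def cal(n):
    c=viewer.get_calibration(n); K=np.array([[c['fx'],0,c['cx']],[0,c['fy'],c['cy']],[0,0,1.]])
    return K,np.array(c['distortion'],float),cv2.Rodrigues(np.array(c['rvec'],float))[0],np.array(c['tvec'],float).ravel()
def unproj(n,uv,d):
    K,D,R,t=cal(n); uv=np.asarray(uv,float).reshape(-1,1,2); d=np.asarray(d,float).ravel()
    p=cv2.undistortPoints(uv,K,D).reshape(-1,2); c=np.c_[p*d[:,None],d]
    return (c-t)@R
def proj(n,P):
    K,D,R,t=cal(n); return cv2.projectPoints(np.asarray(P,float).reshape(-1,3),R,t,K,D)[0].reshape(-1,2)
def cloud(n,dep,mask):
    v,u=np.nonzero(mask&(dep>0)); return unproj(n,np.c_[u,v],dep[v,u])
def save(f,im): cv2.imwrite('pics/'+f,im[:,:,::-1])
E
python3 - <<'E'
from h import *
o=get_obs(); print(o['t'],o['ee_pos'],o['orientation'],o['width'],ctrl.tcp_to_grasp)
for n in ['scene','top']:
    im,d=viewer.get_image(n); save(n+'1.png',im); np.savez(n+'1.npz',im=im,d=d)
    for th in ['shaker','latch_lever','loop_tab','clamp_jaw','hook','rack']:
        for m in masks_of(n,th)[:3]:
            P=cloud(n,d,m['pixels']); print(n,th,round(m['score'],2),np.round(m['location']),m['pixels'].sum(),np.round(np.median(P,0)) if len(P) else '')
E
```

```text
0.0 [ 251.66089214 -571.43369469  186.51997554] [-2.63054918e+00  1.71597505e+00  1.96037907e-03] 87.5950046764687 18.700000000000003
scene shaker 0.79 [335. 263.] 10364 [554.  59.  81.]
scene latch_lever 0.67 [326. 259.] 707 [579.  36. 136.]
scene loop_tab 0.93 [359. 250.] 392 [558. 111. 133.]
scene clamp_jaw 0.7 [340. 239.] 768 [490.  82. 105.]
scene hook 0.79 [341. 240.] 662 [488.  82. 105.]
scene hook 0.52 [312. 338.] 680 [724. -21.  18.]
scene rack 0.95 [391. 166.] 1435 [182. 302.  41.]
scene rack 0.93 [458. 186.] 1664 [310. 471.  40.]
scene rack 0.89 [297. 234.] 2117 [469. -31. 120.]
top shaker 0.95 [296. 219.] 9508 [522.  68.  82.]
top latch_lever 0.73 [307. 195.] 674 [582.  23. 139.]
top latch_lever 0.34 [190. 247.] 310 [443. 377.  76.]
top loop_tab 0.67 [283. 203.] 394 [554. 106. 133.]
top loop_tab 0.18 [299. 221.] 9699 [522.  66.  81.]
top clamp_jaw 0.61 [294. 240.] 627 [464.  78. 106.]
top hook 0.72 [294. 233.] 645 [467.  78. 106.]
top rack 0.71 [158. 302.] 1662 [287. 478.  43.]
top rack 0.67 [330. 239.] 1769 [447. -29. 121.]
top rack 0.57 [218. 339.] 1718 [164. 308.  42.]
```

```bash
python3 - <<'E'
from h import *
a=np.load('scene1.npz')['im'];b=np.load('top1.npz')['im']
A=cv2.resize(a,(400,300));B=cv2.resize(b,(400,300))
C=cv2.resize(a[205:305,250:390][:, :],(400,286)); D=cv2.resize(b[150:270,220:380],(400,300))
out=np.zeros((600,800,3),np.uint8); out[:300,:400]=A; out[:300,400:]=B; out[300:586,:400]=C; out[300:,400:]=D
save('m1.png',out)
E
```

```text
(no output)
```

View pics/m1.png

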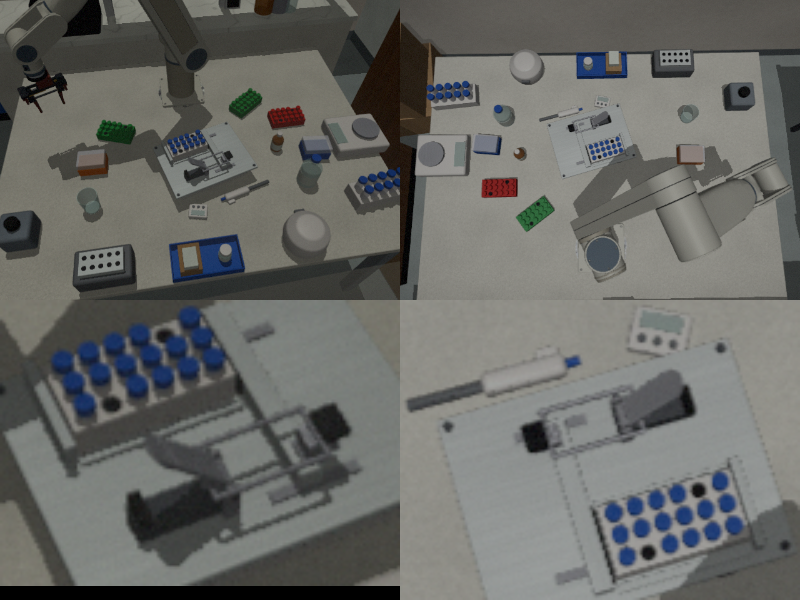

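```bash
python3 - <<'E'
from h import *
for n in ['scene','top']:
    z=np.load(n+'1.npz');d=z['d']; v,u=np.mgrid[:480,:640]
    viewer.get_image(n)
    P=cloud(n,d,np.ones_like(d,bool)); 
    s=(abs(P[:,2]-81)<5)&(abs(P[:,0]-540)<300)&(abs(P[:,1]-60)<300); Q=P[s]
    m=np.zeros((700,800),np.uint8); q=np.round(Q[:,:2]+[-200,250]).astype(int); m[q[:,0],q[:,1]]=255
    m=cv2.morphologyEx(m,cv2.MORPH_CLOSE,np.ones((9,9))); m=cv2.morphologyEx(m,cv2.MORPH_OPEN,np.ones((25,25)))
    c=max(cv2.findContours(m,0,2)[0],key=cv2.contourArea); r=cv2.minAreaRect(c)
    b=cv2.boxPoints(r)[:,::-1]+[200,-250]
    print(n,'deck z',np.median(Q[:,2]),'size',r[1]); print(np.round(b,1),'centre',b.mean(0))
    e=b[np.argsort(b[:,1])]; L=e[2:].mean(0)-e[:2].mean(0); yaw=np.arctan2(-L[0],L[1]); print('yaw',yaw)
    R=np.array([[np.cos(yaw),-np.sin(yaw)],[np.sin(yaw),np.cos(yaw)]]); ctr=b.mean(0)
    for th in ['latch_lever','loop_tab','clamp_jaw']:
        M=masks_of(n,th)[0]['pixels']; X=cloud(n,d,M); S=np.c_[(X[:,:2]-ctr)@R,X[:,2]]
        print(th,'shaker frame pct5/50/95',np.round(np.percentile(S,[5,50,95],axis=0),1).tolist())
        np.save(f'{n}_{th}.npy',S)
E
```

```text
scene deck z 80.11454901798706 size (283.29547119140625, 370.5421447753906)
[[ 417.2 -178.6]
 [ 317.5  178.3]
 [ 590.3  254.5]
 [ 690.  -102.4]] centre [503.74996948  37.97470474]
yaw 0.27240797778170495
latch_lever shaker frame pct5/50/95 [[42.9, -90.6, 122.6], [73.0, -39.9, 141.6], [86.5, 81.5, 194.5]]
loop_tab shaker frame pct5/50/95 [[55.4, 42.8, 129.3], [75.5, 68.8, 138.8], [97.2, 84.4, 143.2]]
clamp_jaw shaker frame pct5/50/95 [[-106.9, 35.5, 89.7], [2.1, 46.5, 105.4], [91.6, 59.4, 128.6]]
top deck z 80.63755615883063 size (280.0279541015625, 123.96639251708984)
[[354.1  60.5]
 [320.8 179.9]
 [590.6 255. ]
 [623.9 135.6]] centre [472.34350967 157.76657104]
yaw 0.2715993808748156
latch_lever shaker frame pct5/50/95 [[42.9, -213.7, 81.0], [71.0, -154.5, 138.5], [108.7, -40.5, 194.2]]
loop_tab shaker frame pct5/50/95 [[40.9, -112.5, 127.6], [61.2, -56.2, 138.5], [82.2, -38.3, 146.6]]
clamp_jaw shaker frame pct5/50/95 [[-114.2, -88.7, 82.9], [-27.3, -75.1, 106.1], [78.0, -61.7, 123.2]]
```

```bash
cat >> h.py <<'E'
CTR=np.array([504.5,38.6]); YAW=.272; c_,s_=np.cos(YAW),np.sin(YAW); RS=np.array([[c_,-s_],[s_,c_]])
def toS(P): P=np.asarray(P,float).reshape(-1,3); return np.c_[(P[:,:2]-CTR)@RS,P[:,2]-80]
def toW(S): S=np.asarray(S,float).reshape(-1,3); return np.c_[S[:,:2]@RS.T+CTR,S[:,2]+80]
def views(f, y=(-140,125), z=(-5,145), x=(45,95), k=3):
    """side (y-z) plot of both cameras' clouds + camera crops"""
    out=np.full((600,800,3),40,np.uint8); data={}
    for i,n in enumerate(['scene','top']):
        im,d=viewer.get_image(n); data[n]=(im,d)
        m=d>0; v,u=np.nonzero(m); S=toS(unproj(n,np.c_[u,v],d[v,u])); col=im[v,u]
        k_=(S[:,0]>x[0])&(S[:,0]<x[1])&(S[:,1]>y[0])&(S[:,1]<y[1])&(S[:,2]>z[0])&(S[:,2]<z[1])
        sc=400/(y[1]-y[0])
        for s,c in zip(S[k_],col[k_]):
            p=(int(i*400+(s[1]-y[0])*sc),int(280-(s[2]-z[0])*sc)); cv2.circle(out,p,1,tuple(int(q) for q in np.clip(c.astype(int)+40,0,255)),-1)
        ctr=proj(n,toW([[70,0,40]]))[0].astype(int); h,w=38,50
        if n=='scene': h,w=48,64
        crop=im[ctr[1]-h:ctr[1]+h,ctr[0]-w:ctr[0]+w]; out[300:600,i*400:i*400+400]=cv2.resize(crop,(400,300),interpolation=cv2.INTER_CUBIC)
    for yy in range(-140,y[1],20):
        for o in (0,400): cv2.putText(out,str(yy),(int(o+(yy-y[0])*sc),298),0,.3,(255,255,255),1); cv2.line(out,(int(o+(yy-y[0])*sc),0),(int(o+(yy-y[0])*sc),285),(70,70,70),1)
    for zz in range(0,z[1],20): cv2.putText(out,str(zz),(0,int(280-(zz-z[0])*sc)),0,.3,(255,255,255),1)
    save(f,out); return data
E
python3 - <<'E'
from h import *
D=views('v1.png')
for n,(im,d) in D.items():
    v,u=np.nonzero(d>0); S=toS(unproj(n,np.c_[u,v],d[v,u])); g=im[v,u].max(1)
    k=(S[:,2]>35)&(S[:,2]<80)&(S[:,1]>20)&(S[:,1]<120)&(S[:,0]>35)&(S[:,0]<105)&(g<60)
    print(n,k.sum(),np.round(np.percentile(S[k],[5,25,50,75,95],axis=0),1).tolist())
    k=(S[:,2]>15)&(S[:,2]<35)&(S[:,1]>0)&(S[:,1]<90)&(S[:,0]>-100)&(S[:,0]<40)
    print('beam',np.round(np.percentile(S[k],[3,50,97],axis=0),1).tolist())
E
```

```text
scene 136 [[57.4, 50.3, 38.6], [64.5, 64.5, 56.5], [73.0, 72.4, 60.0], [80.3, 79.9, 62.1], [85.6, 85.9, 64.4]]
beam [[-95.4, 5.9, 18.2], [-29.2, 45.1, 25.6], [34.0, 59.8, 33.5]]
top 95 [[54.8, 66.2, 55.0], [60.8, 71.0, 58.9], [70.1, 77.3, 61.3], [77.3, 83.3, 63.3], [85.0, 88.0, 66.7]]
beam [[-96.0, 20.4, 19.7], [-40.6, 46.7, 27.0], [34.2, 61.1, 34.0]]
```

View pics/v1.png

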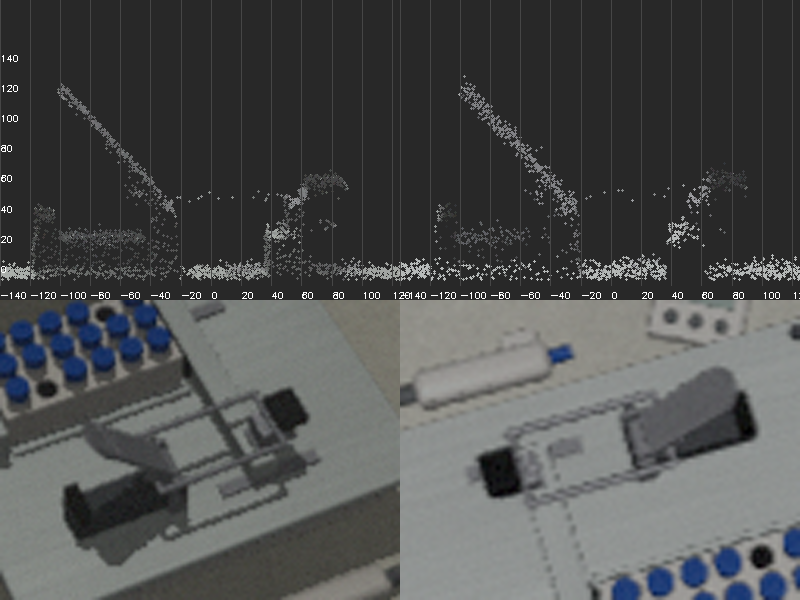

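The latch is at scene (326,259) / tab (359,250), and it is the only latch in view. The rack to clamp is the white, blue-capped one on the shaker at scene (297,234). Its look-alikes are the green rack at (391,166), the red one at (458,186), the white one off the shaker at (600,295), and the green one at (185,210), and I leave those alone. The tab centre is at about shaker (70, 75, 55), the hinge y at about -32, and the lever at about 0.8 rad.

```bash
python3 -m inch '[{"tz":-4},{"tz":-4},{"tx":-3.7,"ty":-4},{"tx":-3.7,"ty":-4},{"tx":-3.7,"ty":-4},{"tx":-3.7,"ty":-4},{"tx":-3.7,"ty":-4},{"tx":-3.7,"ty":-4},{"tx":-3.7,"ty":-4},{"tx":-3.7,"ty":-4},{"tx":-3.7,"ty":-4},{"tx":-3.7,"ty":-4}]'; python3 -m inch '[{"tx":-3.7,"ty":-4},{"tx":-3.7,"ty":-4},{"tx":-3.7,"ty":-4},{"tx":-3.7,"ty":-4},{"az":-10.2},{"az":-10.2},{"az":-10.2},{"az":-10.2},{"az":-10.2},{"az":-10.2},{"az":-10.2},{"az":-10.4}]'
cat >> h.py <<'E'
from scipy.spatial.transform import Rotation as Ro
def st():
    o=get_obs(); R=Ro.from_rotvec(o['orientation']).as_matrix(); p=o['ee_pos']
    Rw=np.eye(3); Rw[:2,:2]=RS
    print('t',round(o['t'],2),'TCP_S',toS(p)[0].round(1),'grasp_S',toS(p+R[:,2]*19)[0].round(1) if 0 else toS(p-R[:,2]*18.7)[0].round(1),'toolx_S',(Rw.T@R[:,0]).round(3),'toolz',R[:,2].round(3),'F',np.round(Rw.T@o['ft_force'],1),'w',round(o['width'],1),'q',np.round(o['qpos'],2))
    return o,R,Rw
def go(S):  # cm in tool axes for the grasp point to reach S (shaker frame)
    o,R,Rw=st(); g=o['ee_pos']-R[:,2]*18.7; d=R.T@(toW(S)[0]-g)/10; print('to go cm tool',d.round(2)); yaw=np.degrees(np.arctan2(*(Rw.T@R[:,0])[[1,0]])); print('toolx angle in shaker deg',yaw.round(2))
E
python3 -c "
from h import *
go([70,75,55])"
```

```text
t 1.2 TCP_S [-407.4 -520.3  107.3] grasp_S [-407.4 -520.3  126. ] toolx_S [ 0.142 -0.99   0.   ] toolz [-0. -0. -1.] F [-0.9 -0.4  0.9] w 88.0 q [-1.17  0.42  1.63 -0.    1.09 -0.02]
to go cm tool [-52.13 -55.72   7.1 ]
toolx angle in shaker deg -81.82$[0]: bad value
$[0]: bad value
```

```bash
python3 -m inch '[{"tx":0,"ty":0,"tz":-4,"ax":0,"ay":0,"az":0,"jaw":1},{"tx":0,"ty":0,"tz":-4,"ax":0,"ay":0,"az":0,"jaw":1},{"tx":-3.7,"ty":-4,"tz":0,"ax":0,"ay":0,"az":0,"jaw":1},{"tx":-3.7,"ty":-4,"tz":0,"ax":0,"ay":0,"az":0,"jaw":1},{"tx":-3.7,"ty":-4,"tz":0,"ax":0,"ay":0,"az":0,"jaw":1},{"tx":-3.7,"ty":-4,"tz":0,"ax":0,"ay":0,"az":0,"jaw":1},{"tx":-3.7,"ty":-4,"tz":0,"ax":0,"ay":0,"az":0,"jaw":1},{"tx":-3.7,"ty":-4,"tz":0,"ax":0,"ay":0,"az":0,"jaw":1},{"tx":-3.7,"ty":-4,"tz":0,"ax":0,"ay":0,"az":0,"jaw":1},{"tx":-3.7,"ty":-4,"tz":0,"ax":0,"ay":0,"az":0,"jaw":1}]' && python3 -c "
from h import *
go([70,75,55])"
```

```text
t: 2.45
ee_pos: [426.0, -170.5, 267.6]
orientation: [-2.631, 1.717, -0.001]
ft_force: [1.0, -1.0, -0.6]
width: 87.5
t 2.45 TCP_S [-131.8 -180.3  187.6] grasp_S [-131.8 -180.3  206.3] toolx_S [ 0.142 -0.99   0.001] toolz [ 0.001 -0.    -1.   ] F [ 0.7 -1.2 -0.6] w 87.5 q [-0.41  0.08  1.9   0.    1.17  0.75]
to go cm tool [-22.41 -23.59  15.13]
toolx angle in shaker deg -81.83
```

```bash
python3 -m inch '[{"tx":-3.7,"ty":-3.9,"tz":0,"ax":0,"ay":0,"az":0,"jaw":1},{"tx":-3.7,"ty":-3.9,"tz":0,"ax":0,"ay":0,"az":0,"jaw":1},{"tx":-3.7,"ty":-3.9,"tz":0,"ax":0,"ay":0,"az":0,"jaw":1},{"tx":-3.7,"ty":-3.9,"tz":0,"ax":0,"ay":0,"az":0,"jaw":1},{"tx":-3.7,"ty":-3.9,"tz":0,"ax":0,"ay":0,"az":0,"jaw":1},{"tx":-3.7,"ty":-3.9,"tz":0,"ax":0,"ay":0,"az":0,"jaw":1},{"tx":0,"ty":0,"tz":0,"ax":0,"ay":0,"az":-10.2,"jaw":1},{"tx":0,"ty":0,"tz":0,"ax":0,"ay":0,"az":-10.2,"jaw":1},{"tx":0,"ty":0,"tz":0,"ax":0,"ay":0,"az":-10.2,"jaw":1},{"tx":0,"ty":0,"tz":0,"ax":0,"ay":0,"az":-10.2,"jaw":1}]' && python3 -m inch '[{"tx":0,"ty":0,"tz":0,"ax":0,"ay":0,"az":-10.2,"jaw":1},{"tx":0,"ty":0,"tz":0,"ax":0,"ay":0,"az":-10.2,"jaw":1},{"tx":0,"ty":0,"tz":0,"ax":0,"ay":0,"az":-10.2,"jaw":1},{"tx":0,"ty":0,"tz":0,"ax":0,"ay":0,"az":-10.4,"jaw":1},{"tx":0,"ty":0,"tz":0,"ax":0,"ay":0,"az":0,"jaw":1}]' && python3 -c "
from h import *
go([70,75,55])"
```

```text
t: 3.7
ee_pos: [550.1, 125.5, 267.3]
orientation: [3.067, -0.682, -0.0]
ft_force: [0.7, 0.5, 0.2]
width: 87.7
t: 4.32
ee_pos: [550.1, 125.4, 267.3]
orientation: [-3.113, -0.423, 0.0]
ft_force: [-0.8, -0.3, -0.0]
width: 87.8
t 4.33 TCP_S [ 67.2  71.3 187.3] grasp_S [ 67.2  71.3 206. ] toolx_S [ 1.    -0.002 -0.   ] toolz [-0.  0. -1.] F [-0.8 -0.1 -0. ] w 87.8 q [ 0.2   0.25  1.69  0.    1.21 -0.07]
to go cm tool [ 0.28 -0.37 15.1 ]
toolx angle in shaker deg -0.11
```

```bash
python3 -m inch '[{"tx":0.3,"ty":-0.4,"tz":4,"ax":0,"ay":0,"az":0,"jaw":1},{"tx":0,"ty":0,"tz":4,"ax":0,"ay":0,"az":0,"jaw":1},{"tx":0,"ty":0,"tz":2.5,"ax":0,"ay":0,"az":0,"jaw":1},{"tx":0,"ty":0,"tz":0,"ax":0,"ay":0,"az":0,"jaw":1}]' && python3 - <<'E'
from h import *
go([70,75,55]); D=views('v2.png')
E
```

```text
t: 4.82
ee_pos: [550.5, 129.7, 160.5]
orientation: [3.113, 0.42, -0.006]
ft_force: [-0.4, 0.1, 0.3]
width: 87.6
t 4.83 TCP_S [68.8 75.4 80.5] grasp_S [68.9 75.4 99.2] toolx_S [ 1.    -0.004 -0.004] toolz [-0.004 -0.001 -1.   ] F [-0.4  0.2  0.3] w 87.6 q [ 0.21  0.37  1.78  0.    0.99 -0.06]
to go cm tool [0.13 0.04 4.42]
toolx angle in shaker deg -0.2
```

View pics/v2.png

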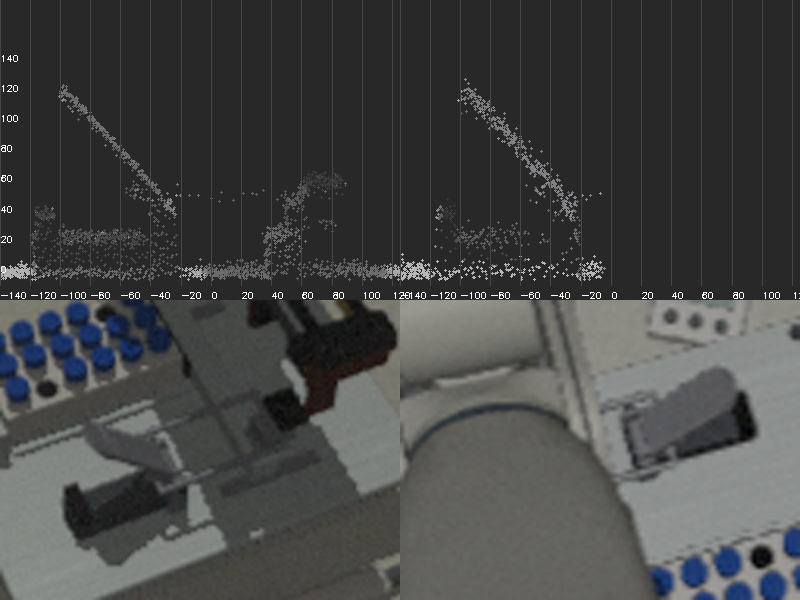

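The latch is undisturbed, and the fingers straddle the black tab at crop (285,408). I lower the fingers and grip.

```bash
python3 -m inch '[{"tx":0.05,"ty":0,"tz":2.4,"ax":0,"ay":0,"az":0,"jaw":1},{"tx":0,"ty":0,"tz":2,"ax":0,"ay":0,"az":0,"jaw":0.6},{"tx":0,"ty":0,"tz":0,"ax":0,"ay":0,"az":0,"jaw":0.45},{"tx":0,"ty":0,"tz":0,"ax":0,"ay":0,"az":0,"jaw":0.3},{"tx":0,"ty":0,"tz":0,"ax":0,"ay":0,"az":0,"jaw":0.3},{"tx":0,"ty":0,"tz":0,"ax":0,"ay":0,"az":0,"jaw":0.3}]' && python3 - <<'E'
from h import *
go([70,75,55])
E
```

```text
t: 5.68
ee_pos: [552.9, 130.2, 119.1]
orientation: [-3.113, -0.425, -0.002]
ft_force: [-1.1, -0.0, -0.1]
width: 41.5
t 5.67 TCP_S [71.3 75.3 39.1] grasp_S [71.3 75.3 57.8] toolx_S [ 1.    -0.001  0.001] toolz [ 0.001  0.    -1.   ] F [-1.1  0.3 -0.1] w 41.5 q [ 0.21  0.43  1.81  0.    0.9  -0.06]
to go cm tool [-0.13  0.03  0.28]
toolx angle in shaker deg -0.03
```

```bash
python3 -m inch '[{"tx":-0.05,"ty":0,"tz":0.3,"ax":0,"ay":0,"az":0,"jaw":0.3},{"tx":0,"ty":0,"tz":0,"ax":0,"ay":0,"az":0,"jaw":0.2},{"tx":0,"ty":0,"tz":0,"ax":0,"ay":0,"az":0,"jaw":0.2},{"tx":0,"ty":0,"tz":0,"ax":0,"ay":0,"az":0,"jaw":0.2},{"tx":0,"ty":0,"tz":0,"ax":0,"ay":0,"az":0,"jaw":0.2}]' && python3 - <<'E'
from h import *
go([70,75,55])
E
```

```text
t: 6.3
ee_pos: [552.0, 130.0, 115.3]
orientation: [-3.113, -0.425, 0.0]
ft_force: [-0.6, -0.2, -0.5]
width: 17.6
t 6.3 TCP_S [70.3 75.3 35.3] grasp_S [70.3 75.3 54. ] toolx_S [ 1. -0. -0.] toolz [-0.  0. -1.] F [-0.7 -0.1 -0.5] w 17.6 q [ 0.21  0.43  1.81  0.    0.9  -0.06]
to go cm tool [-0.03  0.03 -0.1 ]
toolx angle in shaker deg -0.02
```

```bash
python3 - <<'E'
from h import *
im,d=viewer.get_image('scene'); c=proj('scene',toW([[70,70,50]]))[0].astype(int); print(c)
save('c3.png',cv2.resize(im[c[1]-45:c[1]+45,c[0]-60:c[0]+60],(800,600),interpolation=cv2.INTER_CUBIC))
E
```

```text
[362 249]
```

View pics/c3.png

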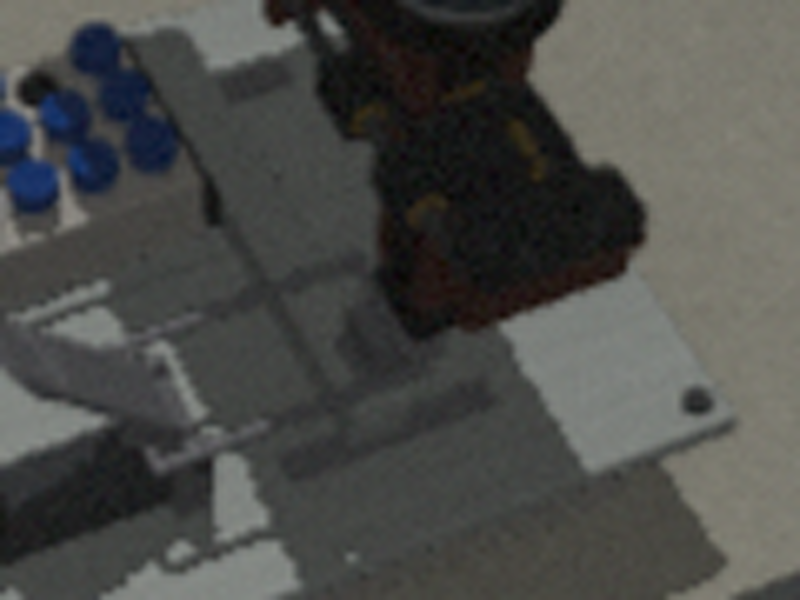

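```bash
python3 - <<'E'
from h import *
o,R,Rw=st()
im,d=viewer.get_image('scene'); p=proj('scene',toW([[70,75,35],[70,75,54],[70,60.5,51],[53,61,61],[87,61,61],[87,89,61],[53,89,61],[53,75,35],[87,75,35]]))
print(((p-[302,204])*6.667).round())
for m in masks_of('scene','loop_tab')[:2]:
    S=toS(cloud('scene',d,m['pixels'])); print(m['score'],m['pixels'].sum(),np.percentile(S,[3,50,97],axis=0).round(1).tolist())
    ov=im.copy(); ov[m['pixels']]=[255,0,0]; 
z=np.load('scene1.npz')['im']
a=cv2.resize(z[204:294,302:422],(400,300)); b=cv2.resize(ov[204:294,302:422],(400,300)); c=cv2.resize(im[204:294,302:422],(400,300))
c=np.clip(c.astype(int)*2,0,255).astype(np.uint8)
# side+front profile
out=np.zeros((600,800,3),np.uint8); out[:300,:400]=a; out[:300,400:]=b; out[300:,:400]=c
v,u=np.nonzero(d>0); S=toS(unproj('scene',np.c_[u,v],d[v,u])); col=im[v,u].astype(int)*2
for s,q in zip(S,col):
    if 20<s[0]<120 and 30<s[1]<120 and 0<s[2]<110: cv2.circle(out,(int(400+(s[1]-20)*4),int(590-s[2]*2.6)),2,tuple(int(min(255,w)) for w in q),-1)
for y in range(20,120,20): cv2.line(out,(400+(y-20)*4,300),(400+(y-20)*4,600),(0,120,0),1)
save('c4.png',out)
E
```

```text
t 6.35 TCP_S [70.3 75.3 35.3] grasp_S [70.3 75.3 54. ] toolx_S [ 1. -0. -0.] toolz [-0.  0. -1.] F [0.8 0.4 0.3] w 17.5 q [ 0.21  0.43  1.81  0.    0.9  -0.06]
[[414. 325.]
 [418. 296.]
 [384. 313.]
 [366. 265.]
 [407. 331.]
 [472. 306.]
 [431. 241.]
 [394. 293.]
 [435. 358.]]
0.81 326 [[37.2, -47.9, 2.0], [79.2, 37.3, 52.9], [99.2, 78.5, 67.3]]
```

View pics/c4.png

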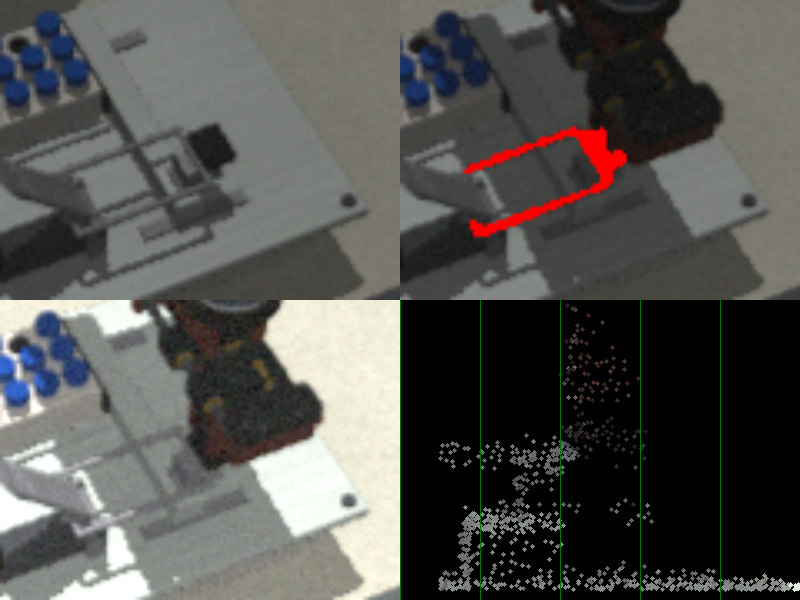

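```bash
python3 - <<'E'
from h import *
im,d=viewer.get_image('scene')
v,u=np.nonzero(d>0); S=toS(unproj('scene',np.c_[u,v],d[v,u])); c=im[v,u].astype(int)
k=(abs(S[:,0]-70)<110)&(S[:,1]>35)&(S[:,1]<140)&(S[:,2]>40)&(S[:,2]<170)&(c.max(1)<75)
for z in range(40,170,8):
    q=k&(S[:,2]>=z)&(S[:,2]<z+8)
    if q.sum()>3: print(z,q.sum(),'x',np.percentile(S[q,0],[3,50,97]).round(),'y',np.percentile(S[q,1],[3,50,97]).round(),'rgb',np.median(c[q],0))
E
```

```text
40 35 x [56. 71. 82.] y [49. 53. 61.] rgb [47. 48. 48.]
48 98 x [40. 73. 99.] y [36. 58. 71.] rgb [51. 50. 51.]
56 62 x [43. 65. 86.] y [47. 66. 78.] rgb [21. 21. 21.]
64 7 x [53. 80. 87.] y [64. 71. 76.] rgb [27. 24. 24.]
72 20 x [51. 70. 89.] y [61. 67. 78.] rgb [32.5 23.  20.5]
80 25 x [53. 83. 88.] y [62. 67. 75.] rgb [31. 22. 21.]
88 14 x [57. 86. 89.] y [63. 66. 74.] rgb [31.  21.  20.5]
96 12 x [57. 84. 89.] y [62. 64. 71.] rgb [31.  23.  21.5]
104 5 x [80. 84. 88.] y [63. 65. 68.] rgb [34. 24. 21.]
112 7 x [80. 87. 91.] y [63. 63. 66.] rgb [29. 21. 18.]
144 11 x [ 14. 104. 148.] y [54. 64. 99.] rgb [35. 26. 22.]
152 91 x [ -5. 148. 151.] y [ 41.  58. 104.] rgb [34. 25. 23.]
160 149 x [ -4. 103. 151.] y [40. 49. 94.] rgb [32. 28. 25.]
168 47 x [ -5.  72. 149.] y [41. 49. 85.] rgb [31. 29. 25.]
```

```bash
python3 - <<'E'
from h import *
d=np.load('scene1.npz')['d']; im=np.load('scene1.npz')['im']
P=cloud('scene',d,d>0)
k=(np.hypot(P[:,0]-252,P[:,1]+572)<90)&(P[:,2]>120)
for z in range(120,330,10):
    q=k&(P[:,2]>=z)&(P[:,2]<z+10)
    if q.sum()>1: print(z,q.sum(),np.percentile(P[q,0],[3,50,97]).round(),np.percentile(P[q,1],[3,50,97]).round())
p=proj('scene',[[252,-572,187]])[0].astype(int); print(p)
im2,_=viewer.get_image('scene'); t=proj('scene',toW([[70,75,35]]))[0].astype(int)
def crop(i,p):
    x=max(0,p[0]-45); y=max(0,p[1]-50); c=cv2.resize(i[y:y+90,x:x+90],(400,400),interpolation=cv2.INTER_CUBIC); c=np.clip(c.astype(int)*2,0,255).astype(np.uint8)
    cv2.circle(c,(int((p[0]-x)*400/90),int((p[1]-y)*400/90)),4,(0,255,0),1); return c
save('c5.png',np.hstack([crop(im,p),crop(im2,t)]))
E
```

```text
220 19 [238. 276. 286.] [-615. -609. -521.]
230 21 [237. 243. 284.] [-613. -528. -521.]
240 26 [233. 280. 286.] [-616. -608. -520.]
250 25 [239. 245. 286.] [-616. -527. -519.]
260 34 [232. 261. 286.] [-617. -572. -519.]
270 33 [232. 246. 286.] [-617. -532. -518.]
280 34 [237. 276. 286.] [-619. -609. -515.]
290 3 [222. 235. 242.] [-535. -530. -526.]
300 42 [244. 267. 313.] [-631. -559. -487.]
310 222 [243. 273. 312.] [-627. -571. -490.]
320 256 [220. 265. 313.] [-633. -593. -489.]
[ 87 179]
```

View pics/c5.png

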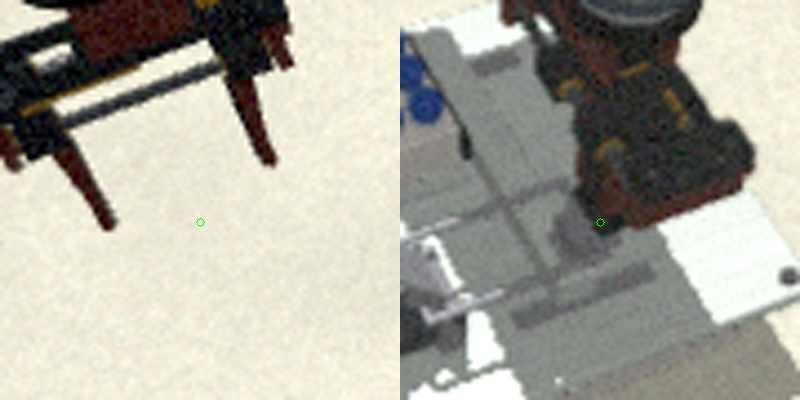

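The pose reading disagrees with the pictures. Both at the start (tips seen at z≈220, TCP read 187) and now (body seen at 145-150), the real fingertips are about 30 mm above the reported TCP. So the fingers closed above the tab. I trust the images and go about 29 mm lower.

```bash
python3 -m inch '[{"tx":0,"ty":0,"tz":0,"ax":0,"ay":0,"az":0,"jaw":0.7},{"tx":0,"ty":0,"tz":0,"ax":0,"ay":0,"az":0,"jaw":0.7},{"tx":0,"ty":0,"tz":0,"ax":0,"ay":0,"az":0,"jaw":0.7},{"tx":0,"ty":0,"tz":0,"ax":0,"ay":0,"az":0,"jaw":0.7},{"tx":0,"ty":0,"tz":0,"ax":0,"ay":0,"az":0,"jaw":0.7},{"tx":0,"ty":0,"tz":0,"ax":0,"ay":0,"az":0,"jaw":0.7},{"tx":0,"ty":0,"tz":1.5,"ax":0,"ay":0,"az":0,"jaw":0.7},{"tx":0,"ty":0,"tz":1.4,"ax":0,"ay":0,"az":0,"jaw":0.7},{"tx":0,"ty":0,"tz":0,"ax":0,"ay":0,"az":0,"jaw":0.7}]' && python3 -c "
from h import *
st()"; python3 -m inch '[{"tx":0,"ty":0,"tz":0,"ax":0,"ay":0,"az":0,"jaw":0.45},{"tx":0,"ty":0,"tz":0,"ax":0,"ay":0,"az":0,"jaw":0.45},{"tx":0,"ty":0,"tz":0,"ax":0,"ay":0,"az":0,"jaw":0.2},{"tx":0,"ty":0,"tz":0,"ax":0,"ay":0,"az":0,"jaw":0},{"tx":0,"ty":0,"tz":0,"ax":0,"ay":0,"az":0,"jaw":0},{"tx":0,"ty":0,"tz":0,"ax":0,"ay":0,"az":0,"jaw":0}]' && python3 -c "
from h import *
st()"
```

```text
t: 7.68
ee_pos: [550.6, 129.7, 84.4]
orientation: [3.112, 0.425, -0.005]
ft_force: [-0.2, 0.1, 0.1]
width: 61.5
t 7.67 TCP_S [68.8 75.4  4.4] grasp_S [68.9 75.4 23.1] toolx_S [ 1.    -0.    -0.003] toolz [-0.003 -0.001 -1.   ] F [-0.2  0.1  0.1] w 61.5 q [ 0.21  0.48  1.83  0.    0.84 -0.06]
t: 8.43
ee_pos: [550.9, 129.8, 86.4]
orientation: [3.112, 0.426, -0.003]
ft_force: [-4.8, 0.2, 4.7]
width: 33.8
t 8.43 TCP_S [69.2 75.4  6.4] grasp_S [69.3 75.4 25.1] toolx_S [ 1.    -0.    -0.002] toolz [-0.002 -0.    -1.   ] F [-4.6  1.4  4.7] w 33.8 q [ 0.21  0.48  1.83 -0.    0.84 -0.06]
```

```bash
python3 -m inch '[{"tx":0,"ty":0,"tz":-0.4,"ax":0,"ay":0,"az":0,"jaw":0},{"tx":0,"ty":0,"tz":-0.4,"ax":0,"ay":0,"az":0,"jaw":0},{"tx":0,"ty":-0.4,"tz":0,"ax":0,"ay":0,"az":0,"jaw":0},{"tx":0,"ty":-0.5,"tz":0,"ax":0,"ay":0,"az":0,"jaw":0},{"tx":0,"ty":-0.4,"tz":0,"ax":0,"ay":0,"az":0,"jaw":0},{"tx":0,"ty":0,"tz":0,"ax":0,"ay":0,"az":0,"jaw":0}]' && python3 - <<'E'
from h import *
st(); views('v6.png')
E
```

```text
t: 9.18
ee_pos: [547.7, 142.0, 94.5]
orientation: [3.112, 0.426, -0.002]
ft_force: [-5.9, -3.2, 1.9]
width: 33.7
t 9.18 TCP_S [69.4 88.  14.5] grasp_S [69.4 88.  33.2] toolx_S [ 1.     0.    -0.002] toolz [-0.001 -0.001 -1.   ] F [-6.5 -1.5  1.9] w 33.7 q [ 0.23  0.46  1.82 -0.    0.86 -0.04]
```

View pics/v6.png

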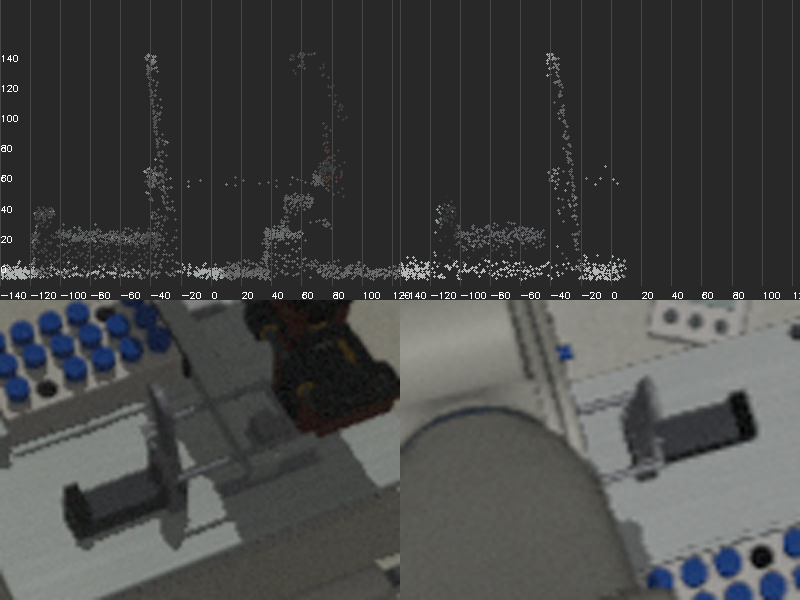

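The lever has swung up to about 1.45 rad and the lip is in view at y≈66, z≈47. The bar is at about y 72 and z 59. I move +2 mm further and lower.

```bash
python3 -m inch '[{"tx":0,"ty":-0.2,"tz":0,"ax":0,"ay":0,"az":0,"jaw":0},{"tx":0,"ty":0,"tz":0.5,"ax":0,"ay":0,"az":0,"jaw":0},{"tx":0,"ty":0,"tz":0.5,"ax":0,"ay":0,"az":0,"jaw":0},{"tx":0,"ty":0,"tz":0.5,"ax":0,"ay":0,"az":0,"jaw":0},{"tx":0,"ty":0,"tz":0.5,"ax":0,"ay":0,"az":0,"jaw":0},{"tx":0,"ty":0,"tz":0,"ax":0,"ay":0,"az":0,"jaw":0}]' && python3 -m inch '[{"tx":0,"ty":0,"tz":0.2,"ax":0,"ay":0,"az":0,"jaw":0},{"tx":0,"ty":0,"tz":0.2,"ax":0,"ay":0,"az":0,"jaw":0},{"tx":0,"ty":0,"tz":0,"ax":0,"ay":0,"az":0,"jaw":0}]'
```

```text
t: 10.02
ee_pos: [547.1, 143.9, 74.1]
orientation: [3.112, 0.426, -0.003]
ft_force: [-5.0, -3.5, 0.6]
width: 34.0
t: 10.4
ee_pos: [547.2, 143.8, 70.4]
orientation: [3.112, 0.426, -0.003]
ft_force: [-5.2, -4.1, 1.1]
width: 33.9
```

```bash
for i in 1 2; do python3 -m inch '[{"tx":0,"ty":0,"tz":0.15,"ax":0,"ay":0,"az":0,"jaw":0},{"tx":0,"ty":0,"tz":0,"ax":0,"ay":0,"az":0,"jaw":0}]'|grep -E "pos|for"; done; python3 - <<'E'
from h import *
st(); views('v7.png')
E
```

```text
ee_pos: [547.2, 143.7, 68.9]
ft_force: [-5.3, -3.5, 2.1]
ee_pos: [547.2, 143.7, 67.4]
ft_force: [-4.8, -3.3, 1.9]
t 10.9 TCP_S [ 69.4  89.8 -12.6] grasp_S [69.4 89.8  6.1] toolx_S [ 1.    -0.    -0.002] toolz [-0.001 -0.001 -1.   ] F [-5.5 -1.9  1.9] w 33.6 q [ 0.24  0.5   1.84 -0.    0.8  -0.03]
```

View pics/v7.png

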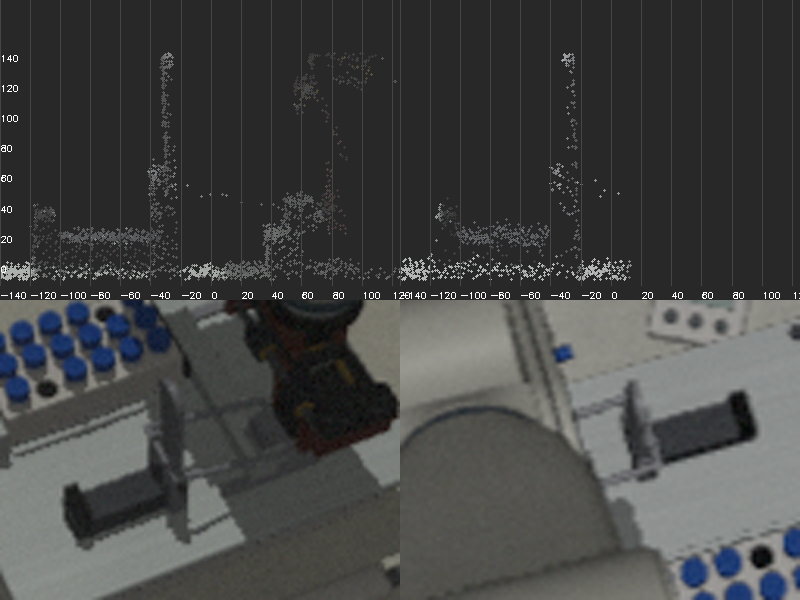

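```bash
python3 -m inch '[{"tx":0,"ty":0,"tz":0.15,"ax":0,"ay":0,"az":0,"jaw":0},{"tx":0,"ty":0,"tz":0,"ax":0,"ay":0,"az":0,"jaw":0}]'|grep -E "pos|for"; python3 -m inch '[{"tx":0,"ty":0.3,"tz":0,"ax":0,"ay":0,"az":0,"jaw":0},{"tx":0,"ty":0.3,"tz":0,"ax":0,"ay":0,"az":0,"jaw":0},{"tx":0,"ty":0,"tz":0,"ax":0,"ay":0,"az":0,"jaw":0}]'|grep -E "pos|for";python3 -m inch '[{"tx":0,"ty":0.2,"tz":0,"ax":0,"ay":0,"az":0,"jaw":0},{"tx":0,"ty":0.15,"tz":0,"ax":0,"ay":0,"az":0,"jaw":0},{"tx":0,"ty":0,"tz":0,"ax":0,"ay":0,"az":0,"jaw":0}]'|grep -E "pos|for"; python3 -c "
from h import *
st()"
```

```text
ee_pos: [547.3, 143.8, 66.2]
ft_force: [-7.1, -3.8, 4.8]
ee_pos: [548.6, 139.1, 66.3]
ft_force: [-7.5, 0.8, 6.8]
ee_pos: [549.2, 137.0, 66.4]
ft_force: [-9.3, 7.3, 5.9]
t 12.0 TCP_S [ 69.5  82.8 -13.6] grasp_S [69.5 82.7  5.1] toolx_S [ 1.    -0.001 -0.002] toolz [-0.002  0.002 -1.   ] F [-7.   9.5  5.9] w 33.6 q [ 0.22  0.51  1.84  0.    0.8  -0.05]
```

```bash
cat >> h.py <<'E'
def lever():
    for n in ['scene','top']:
        im,d=viewer.get_image(n); S=toS(cloud(n,d,d>0))
        k=(abs(S[:,0]-70)<17)&(S[:,2]>70)&(S[:,2]<150)&(S[:,1]<25)&(S[:,1]>-140); S=S[k]
        if len(S)<20: print(n,'few',len(S)); continue
        l=cv2.fitLine(S[:,1:].astype(np.float32),cv2.DIST_HUBER,0,.01,.01).ravel(); l=l*np.sign(l[1])
        m=S[S[:,2]>S[:,2].max()-8]
        print(n,'lever angle',round(float(np.arctan2(l[1],-l[0])),3),'top end y,z',m[:,1:].mean(0).round(1))
E
python3 - <<'E'
from h import *
lever()
im,d=viewer.get_image('scene')
for x in (55,70,85): pass
S=toS(cloud('scene',d,d>0))
k=(S[:,2]>25)&(S[:,2]<62)&(S[:,1]>50)&(S[:,1]<85)&(abs(S[:,0]-70)<35); S=S[k]
o=np.argsort(S[:,1]); S=S[o]
for y in range(50,85,3):
    q=S[(S[:,1]>=y)&(S[:,1]<y+3)]
    if len(q): print(y,len(q),'z',np.percentile(q[:,2],[10,50,90]).round(),'x',np.percentile(q[:,0],[10,50,90]).round())
E
```

```text
scene lever angle 1.13 top end y,z [-68.5 138.6]
top lever angle 1.151 top end y,z [-66.7 136.9]
50 32 z [28. 42. 49.] x [44. 68. 82.]
53 22 z [28. 39. 46.] x [44. 78. 95.]
56 21 z [30. 44. 49.] x [43. 74. 97.]
59 23 z [27. 39. 49.] x [47. 78. 89.]
62 23 z [35. 39. 49.] x [45. 75. 90.]
65 21 z [35. 44. 50.] x [54. 77. 94.]
68 31 z [36. 45. 59.] x [47. 76. 94.]
71 25 z [29. 43. 53.] x [46. 86. 95.]
74 7 z [39. 44. 48.] x [74. 77. 93.]
77 8 z [29. 35. 44.] x [93. 93. 94.]
80 1 z [28. 28. 28.] x [92. 92. 92.]
```

The lever angle now reads 1.14 rad in both cameras. The loop geometry gives 1.15 for the bar seated against the post under the lip, and 1.5 if it were stopped at the lip's end, so it is hooked. I release, rise, close the fingers and move over to the +y side of the lever.

```bash
python3 -m inch '[{"tx":0,"ty":0,"tz":0,"ax":0,"ay":0,"az":0,"jaw":0.6},{"tx":0,"ty":0,"tz":0,"ax":0,"ay":0,"az":0,"jaw":0.6},{"tx":0,"ty":0,"tz":0,"ax":0,"ay":0,"az":0,"jaw":0.6},{"tx":0,"ty":0,"tz":-1,"ax":0,"ay":0,"az":0,"jaw":0.6},{"tx":0,"ty":0,"tz":-3.5,"ax":0,"ay":0,"az":0,"jaw":0.6},{"tx":0,"ty":0,"tz":-5,"ax":0,"ay":0,"az":0,"jaw":0.3},{"tx":0,"ty":0,"tz":-5,"ax":0,"ay":0,"az":0,"jaw":0},{"tx":0,"ty":4,"tz":0,"ax":0,"ay":0,"az":0,"jaw":0},{"tx":0,"ty":4,"tz":0,"ax":0,"ay":0,"az":0,"jaw":0},{"tx":0,"ty":4,"tz":0,"ax":0,"ay":0,"az":0,"jaw":0},{"tx":0,"ty":0,"tz":0,"ax":0,"ay":0,"az":0,"jaw":0},{"tx":0,"ty":0,"tz":0,"ax":0,"ay":0,"az":0,"jaw":0}]' && python3 - <<'E'
from h import *
st(); lever(); views('v8.png',z=(-5,195))
E
```

```text
t: 13.65
ee_pos: [582.6, 19.9, 211.1]
orientation: [-3.112, -0.424, -0.0]
ft_force: [-0.6, -1.0, 0.9]
width: 0.7
t 13.65 TCP_S [ 70.2 -39.  131.1] grasp_S [ 70.2 -39.  149.8] toolx_S [ 1.    -0.001  0.   ] toolz [ 0.  0. -1.] F [-0.8 -0.8  0.9] w 0.7 q [ 0.01  0.33  1.7   0.    1.1  -0.26]
scene lever angle 1.128 top end y,z [-67.9 136.1]
top few 0
```

View pics/v8.png

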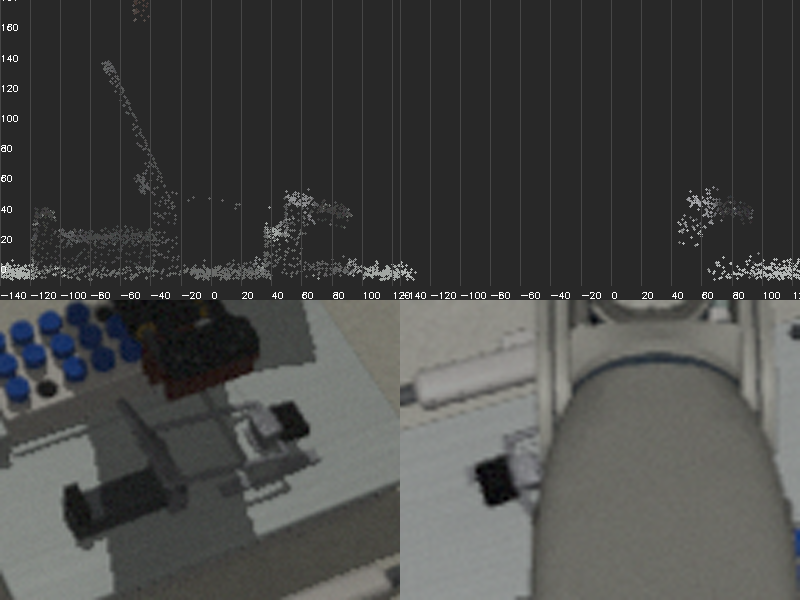

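The tab now sits below the lip, at side-plot y 67-93 and z≈40, and the bar is in the notch. The lever is free at 1.13. I lower the closed fingers behind it and sweep it back.

```bash
python3 -m inch '[{"tx":0,"ty":0,"tz":2.2,"ax":0,"ay":0,"az":0,"jaw":0},{"tx":0,"ty":0,"tz":2.1,"ax":0,"ay":0,"az":0,"jaw":0},{"tx":0,"ty":1.2,"tz":0,"ax":0,"ay":0,"az":0,"jaw":0},{"tx":0,"ty":0.6,"tz":0.25,"ax":0,"ay":0,"az":0,"jaw":0},{"tx":0,"ty":0.5,"tz":0.25,"ax":0,"ay":0,"az":0,"jaw":0},{"tx":0,"ty":0.7,"tz":0.45,"ax":0,"ay":0,"az":0,"jaw":0},{"tx":0,"ty":0.7,"tz":0.45,"ax":0,"ay":0,"az":0,"jaw":0},{"tx":0,"ty":0.6,"tz":0.6,"ax":0,"ay":0,"az":0,"jaw":0},{"tx":0,"ty":0.6,"tz":0.6,"ax":0,"ay":0,"az":0,"jaw":0},{"tx":0,"ty":0,"tz":0,"ax":0,"ay":0,"az":0,"jaw":0}]' && python3 - <<'E'
from h import *
st(); lever()
E
```

```text
t: 15.1
ee_pos: [595.8, -28.0, 141.2]
orientation: [3.113, 0.425, -0.001]
ft_force: [-0.3, -0.3, 0.7]
width: 0.1
t 15.1 TCP_S [ 70.  -88.7  61.2] grasp_S [ 70.  -88.7  79.9] toolx_S [ 1.    -0.001 -0.001] toolz [-0.001 -0.    -1.   ] F [-0.4 -0.2  0.7] w 0.1 q [-0.07  0.44  1.73 -0.    0.98 -0.34]
scene lever angle 0.65 top end y,z [-81.5 148.4]
top few 0
```

```bash
python3 -m inch '[{"tx":0,"ty":0.5,"tz":0.7,"ax":0,"ay":0,"az":0,"jaw":0},{"tx":0,"ty":0.45,"tz":0.75,"ax":0,"ay":0,"az":0,"jaw":0},{"tx":0,"ty":0.3,"tz":0.8,"ax":0,"ay":0,"az":0,"jaw":0},{"tx":0,"ty":0.3,"tz":0.8,"ax":0,"ay":0,"az":0,"jaw":0}]' && python3 -m inch '[{"tx":0,"ty":0.2,"tz":0.6,"ax":0,"ay":0,"az":0,"jaw":0},{"tx":0,"ty":0.1,"tz":0.5,"ax":0,"ay":0,"az":0,"jaw":0},{"tx":0,"ty":0,"tz":0,"ax":0,"ay":0,"az":0,"jaw":0}]'
```

```text
t: 15.7
ee_pos: [599.8, -42.6, 110.4]
orientation: [-3.112, -0.425, 0.001]
ft_force: [0.0, -0.3, -0.6]
width: 0.3
t: 16.08
ee_pos: [600.5, -45.3, 99.8]
orientation: [-3.112, -0.425, 0.001]
ft_force: [0.6, 0.4, -0.9]
width: 0.2
```

```bash
python3 -m inch '[{"tx":0,"ty":0,"tz":0.4,"ax":0,"ay":0,"az":0,"jaw":0},{"tx":0,"ty":0,"tz":0,"ax":0,"ay":0,"az":0,"jaw":0}]'|grep -E "pos|for"; python3 - <<'E'
from h import *
st(); views('v9.png',z=(-5,195))
E
```

```text
ee_pos: [600.7, -45.2, 96.2]
ft_force: [-0.5, 0.5, -0.6]
t 16.32 TCP_S [  70.1 -106.6   16.2] grasp_S [  70.1 -106.6   34.9] toolx_S [ 1. -0. -0.] toolz [-0.  0. -1.] F [-0.3  0.6 -0.6] w 0.7 q [-0.09  0.51  1.74  0.    0.89 -0.37]
```

View pics/v9.png

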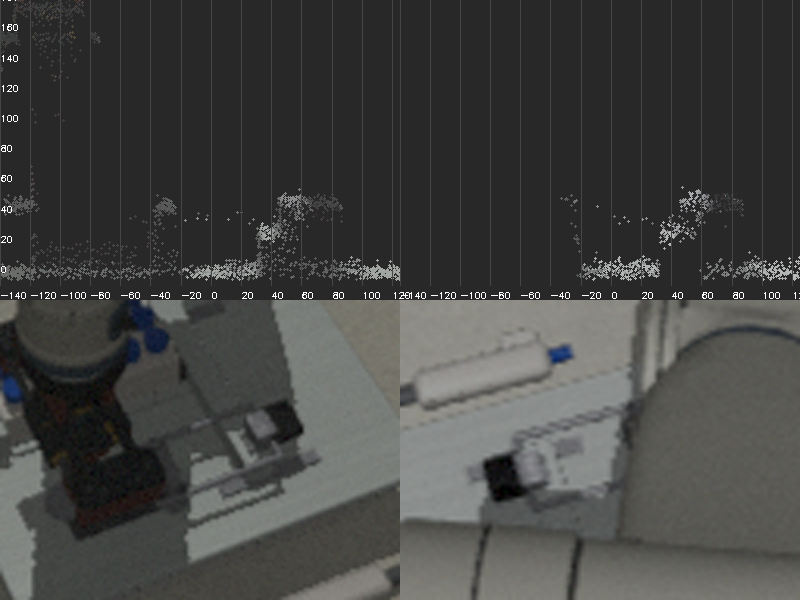

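The lever looks flat, with points at z≈44, and the jaw has moved in about 5 mm, so the latch has snapped over. I press lightly to confirm the seating.

```bash
for i in 1 2; do python3 -m inch '[{"tx":0,"ty":0,"tz":0.25,"ax":0,"ay":0,"az":0,"jaw":0},{"tx":0,"ty":0,"tz":0,"ax":0,"ay":0,"az":0,"jaw":0}]'|grep -E "pos|for"; done
```

```text
ee_pos: [600.7, -45.3, 93.6]
ft_force: [-0.7, -0.5, 0.1]
ee_pos: [600.6, -45.3, 91.0]
ft_force: [1.1, 0.4, -0.1]
```

```bash
for i in 1 2; do python3 -m inch '[{"tx":0,"ty":0,"tz":0.2,"ax":0,"ay":0,"az":0,"jaw":0},{"tx":0,"ty":0,"tz":0,"ax":0,"ay":0,"az":0,"jaw":0}]'|grep -E "pos|for"; done
```

```text
ee_pos: [601.0, -45.3, 89.9]
ft_force: [-2.2, -0.3, 6.2]
ee_pos: [601.2, -45.3, 89.7]
ft_force: [-8.0, 0.1, 20.8]
```

It presses firmly on its rest with 21 N. I retreat straight up, move aside and check.

```bash
python3 -m inch '[{"tx":0,"ty":0,"tz":-1,"ax":0,"ay":0,"az":0,"jaw":0},{"tx":0,"ty":0,"tz":-4,"ax":0,"ay":0,"az":0,"jaw":0},{"tx":0,"ty":0,"tz":-5,"ax":0,"ay":0,"az":0,"jaw":0},{"tx":0,"ty":0,"tz":-5,"ax":0,"ay":0,"az":0,"jaw":0},{"tx":0,"ty":0,"tz":-5,"ax":0,"ay":0,"az":0,"jaw":0},{"tx":-2,"ty":5,"tz":0,"ax":0,"ay":0,"az":0,"jaw":0},{"tx":-2,"ty":5,"tz":0,"ax":0,"ay":0,"az":0,"jaw":0},{"tx":-2,"ty":5,"tz":0,"ax":0,"ay":0,"az":0,"jaw":0},{"tx":-2,"ty":5,"tz":0,"ax":0,"ay":0,"az":0,"jaw":0},{"tx":0,"ty":5,"tz":0,"ax":0,"ay":0,"az":0,"jaw":0},{"tx":0,"ty":0,"tz":0,"ax":0,"ay":0,"az":0,"jaw":0}]' && python3 - <<'E'
from h import *
st(); D=views('v10.png',z=(-5,195))
for n in ['scene','top']:
    im,d=D[n]; d0=np.load(n+'1.npz')['d']
    for nm,dd in (('before',d0),('now',d)):
        S=toS(cloud(n,dd,dd>0)); q=S[(S[:,2]>18)&(S[:,2]<33)&(S[:,0]>-90)&(S[:,0]<30)&(S[:,1]>30)&(S[:,1]<80)]
        print(n,nm,'beam y',np.percentile(q[:,1],[10,50,90]).round(1))
    for th in ['rack','timer','pipette','media_bottle','small_bottle','beaker']:
        print(n,th,[(round(m['score'],2),np.round(np.median(cloud(n,d,m['pixels']),0)).tolist(),np.round(np.median(cloud(n,d0,m['pixels']),0)).tolist()) for m in masks_of(n,th)[:3] if m['score']>.4])
    np.savez(n+'2.npz',im=im,d=d)
E
```

```text
t: 18.8
ee_pos: [590.8, -310.7, 286.7]
orientation: [3.113, 0.42, -0.0]
ft_force: [-0.8, -0.0, -0.1]
width: 0.2
t 18.8 TCP_S [ -10.7 -359.7  206.7] grasp_S [ -10.7 -359.6  225.4] toolx_S [ 1.    -0.004 -0.   ] toolz [-0. -0. -1.] F [-0.8  0.2 -0.1] w 0.2 q [-0.5   0.4   1.43 -0.    1.31 -0.77]
scene before beam y [36.7 47.1 58. ]
scene now beam y [32.7 42.6 53.2]
scene rack [(0.97, [309.0, 470.0, 40.0], [309.0, 471.0, 40.0]), (0.87, [283.0, -301.0, 41.0], [283.0, -301.0, 41.0]), (0.87, [182.0, 299.0, 41.0], [182.0, 300.0, 41.0])]
scene timer [(0.74, [723.0, -21.0, 18.0], [723.0, -21.0, 18.0])]
scene pipette [(0.67, [665.0, 164.0, 20.0], [665.0, 164.0, 20.0])]
scene media_bottle [(0.84, [658.0, 448.0, 106.0], [658.0, 448.0, 105.0])]
scene small_bottle [(0.68, [461.0, 377.0, 63.0], [461.0, 377.0, 63.0])]
scene beaker [(0.77, [621.0, -447.0, 58.0], [621.0, -447.0, 57.0])]
top before beam y [37.3 48.2 59.2]
top now beam y [33.8 44.2 54.8]
top rack [(0.97, [472.0, -60.0, 123.0], [472.0, -60.0, 123.0]), (0.78, [287.0, 477.0, 43.0], [287.0, 477.0, 42.0]), (0.75, [163.0, 309.0, 42.0], [163.0, 309.0, 42.0])]
top timer [(0.62, [722.0, -17.0, 18.0], [721.0, -17.0, 18.0])]
top pipette [(0.88, [661.0, 163.0, 21.0], [661.0, 163.0, 22.0]), (0.57, [719.0, -17.0, 18.0], [718.0, -17.0, 19.0])]
top media_bottle []
top small_bottle [(0.63, [443.0, 378.0, 76.0], [443.0, 378.0, 75.0])]
top beaker []
```

View pics/v10.png

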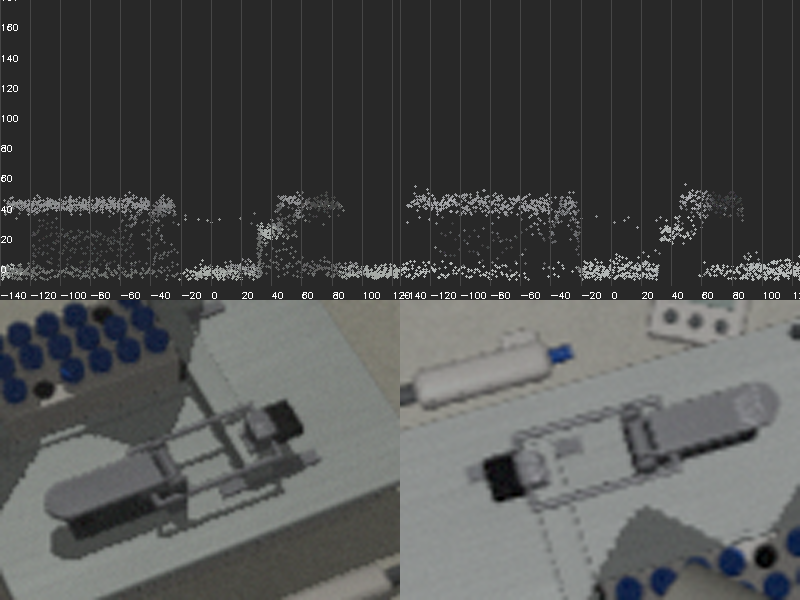

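The lever lies flat at z≈44, the bar is under the lip, and the beam has been drawn in 4-5 mm. The other things have not moved, and the arm is clear.

```bash
python3 -c "
from h import *
print(ctrl.close_job())"
```

```text
the job is handed in; nothing more can be done
None
```

The latch is locked and the job is handed in at about 19 s of robot time. I pulled the loop's tab over the hook's lip, lowered the bar to the ledge and pushed it back under the lip. Then I folded the lever back and pressed it down onto its rest with 21 N; it had already snapped over centre during the sweep.

**Last checks:**
- **Latch:** both cameras show the lever flat along its whole length, its top at about 44 mm above the deck. The loop is under the lip and the jaw is drawn in 4 to 5 mm.
- **Rack:** it is still in its bay. The arm partly hid it in the last view, so I did not measure how far the jaw shifted it.
- **Other things:** the timer, pipette, both bottles and beaker measure the same as at the start. The networks missed the media bottle and beaker in the top view, so those two were checked in the scene view only.

**Disagreement found:** the real fingertips are about 30 to 35 mm above the reported TCP. Because of that, my first grip closed on nothing just above the tab. I went by the pictures from then on, and the second grip held at 33.8 mm.

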